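Set a plate to its line on the filing board

ROBOT

A 6-joint arm with a two-finger parallel gripper is mounted at the origin on a cart in front of the work surface, level with it; the furniture and walls round the work are solid. World frame = base frame: x ahead of the robot, y to its left, z up, the work surface at z = 0. Lengths are in m, angles in degrees, forces in N, time in s.
With the tool pointing down it reaches from about 0.325 to 0.775 m from the base axis. Payload 5.5 kg.
Tool frame: the origin (TCP) lies at the centre of the arm's flange, where the gripper is bolted on; the fingertips stand 182 mm ahead of it and the grasp point (between the pads) lies 163 mm ahead of it; z points along the fingers, y is the line along which they close (so a half turn about z gives the same grasp; the last joint's range is limited). The gripper opens to 88 mm and grips with 3 to 60 N. Pads are 20 mm wide; open, the fingers measure 115 mm over their backs; the gripper's body (75 mm by 178 mm) begins 61 mm behind the grasp point.
Start: joints at [-72.462, 5.22, 70.514, -0, 104.267, -3.249], TCP at [0.213, -0.561, 0.405] pointing down, gripper open.
Joint ranges: [-164.24, 164.24], [-49.07, 125.15], [9.68, 141.18], [-86.29, 266.29], [3.28, 154.24], [-151.56, 151.56]. Speed limits (degrees/s): [147.25, 147.25, 172.46, 180, 180, 180].

INTERFACE

Orientations are given as [roll, pitch, yaw] about the fixed x, y, z axes, in that order (R = Rz(yaw) Ry(pitch) Rx(roll)).
In Python, from station import r gives the robot as it stands. The module is installed in compiled form; this text tells all that it offers. Calls block until the motion is done:
- r.reach(position, orientation): joint-space move of the TCP to a pose.
- r.servo_line(position, rotation=None, speed=0.15): straight line of the TCP; rotation=None keeps the orientation; speed is the mean speed in m/s.
- r.move_joints(angles): joint-space move.
- r.let_go() and r.grab(squeeze=None): open the fingers fully, or close them until they stop; squeeze is the grip in N (None keeps the last).
- r.wait(seconds).
- r.inverse_kinematics(position, orientation): joint angles nearest the present ones, or None.
- r.sense(): the state.
- r.snapshot(name): name is "scene" or "top" or "wrist"; returns a dict with "frame" (400x640x3 uint8, red, green, blue), "fx", "fy", "cx", "cy" (pixels), "R" (3x3) and "t" (3): a world point X has camera coordinates R X + t. Camera axes: x right, y down, z forward; pixel columns grow to the right and rows downward; lengths in m; the calibration is good to about 2 mm. A picture is of the moment at which its call begins. There is no depth.
A pose or a line that the arm cannot do raises r.IKError and nothing moves.
- r.hand_in(): hands the job in; it is judged then, once.
The state is a dict: "clock": time; "joints": joint angles; "joint_vel": joint speeds; "joint_torque": joint torques, N m; "tcp_pos": TCP position; "orientation": TCP orientation; "contact_force": force on the tool from outside, world axes, zero at the start; "torque": the same for the moment, N m; "opening": finger opening in m; "gripper_force": force on a finger pad.
Only numpy, scipy, OpenCV 4.12 (cv2) and the standard library are available. Lean on these libraries where they do the work, as an engineer would, in place of code of your own. Each camera call takes 0.05 s, during which the arm holds its last target. There are 200 camera calls.

TASK

Get the aluminium plate on the filing board ready for filing: push it flush against the fence along the far side and slide it out over the board's open right-hand end until the black line across the plate lies right over the edge, with the short piece beyond the line overhanging. Only push it with the fingers, never lift or carry it, and leave the whetstone, the sanding block and the two collets where they are.

Things in the scene. Friction and masses are not known exactly. Their poses are not given: they have to be found in the camera images.
- board: Wooden filing board 200 (x) x 300 (y) mm, top 30 mm above the bench, fixed. Origin: centre of its underside. Along its far (+x) side a dark fence, 20 mm wide, 13 mm above the board's top, inner face at x = +80 mm, from y = -135 to +150 mm. The open end that the plate must overhang is the -y end face, y = -150 mm (robot's right).
- board_edge (a point): Middle of the board's top edge at its open -y end (board frame 0, -150, 30 mm); same axes as the board.
- plate: Loose aluminium plate 100 (x) x 160 (y) x 6 mm, about 0.27 kg, flat on the board, askew, off the fence. Origin: centre of its underside. Black 3 mm line across its top, middle 30 mm from the -y end (y = -50), that end toward the board's open end; two dark dots near the +y end. Flush with the fence: axes match the board's, origin at x = +30 mm in its frame. Stays put by friction.
- plate_line (a point): Middle of the black line, on the plate's top (plate frame 0, -50, 6 mm).
- whetstone: Loose grey whetstone 33 x 68 x 27 mm high on the bench left of the board. Origin: centre of its underside. Leave it alone.
- sanding_block: Loose brown sanding block 52 x 92 x 32 mm high on the bench on the robot's side of the board. Origin: centre of its underside. Leave it alone.
- collet_0: Loose steel collet 30 mm wide, 32 mm high, standing on the bench off the board's open end. Origin: centre of its underside. Leave it alone.
- collet_1: Loose steel collet 25 mm wide, 40 mm high, standing on the bench off the board's open end. Origin: centre of its underside. Leave it alone.

How it is judged:
By the outcome, as a careful person would: the job done as asked, in the order asked, and still so for the second after the job is handed in, with the robot touching nothing.
It also fails if it takes over 59 s, if anything falls off the work surface, if the arm or the gripper's body presses on something with over 40 N, if the wrist force passes 120 N, or if a joint passes its speed limit or range.

## Working session

There is one attempt and no reset: what is moved stays moved. The work goes in short steps, each a Python script; the robot and the scene stay as the last script left them, time stands still between calls to the robot, and variables do not carry over. Pictures are saved under pics/ and viewed, at most 10 in all, crops included, and the job is handed in when it is done.

```bash
mkdir -p pics
python3 - <<'E'
from station import r
import cv2,json,numpy as np
for n in("top","scene"):
    s=r.snapshot(n); cv2.imwrite(f"pics/{n}0.png",s["frame"][:,:,::-1])
    print(n,s["fx"],s["fy"],s["cx"],s["cy"],np.round(s["R"],4).tolist(),np.round(s["t"],4).tolist())
x=r.sense();print(x["clock"],x["orientation"],x["contact_force"],x["opening"])
E
```

```text
top 509.3460568318071 509.3460568318071 329.6184674845682 193.7029229167605 [[0.1352, -0.9908, 0.0069], [-0.9684, -0.1336, -0.2107], [0.2096, 0.0218, -0.9775]] [-0.0405, 0.536, 1.1101]
scene 483.0172106671312 483.0172106671312 315.0237287567008 193.83217403248722 [[0.8761, -0.4819, 0.0128], [-0.1883, -0.3664, -0.9112], [0.4438, 0.7959, -0.4118]] [-0.4576, 0.1777, 0.9671]
0.1 [-1.79902697e+02 -4.72070183e-03  2.07869267e+01] [ 0.34911203 -0.68684699 -0.17944357] 0.08780221349077735
```

View pics/top0.png

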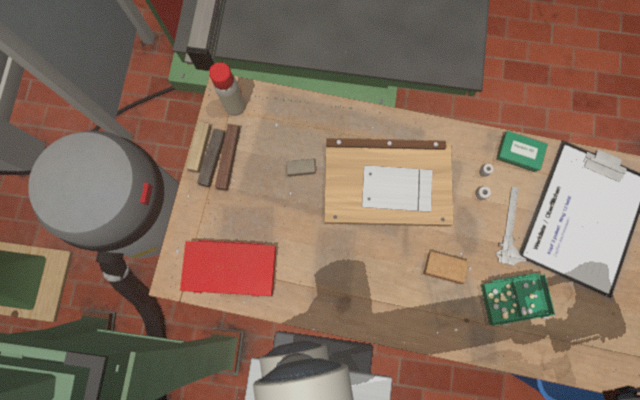

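View pics/scene0.png

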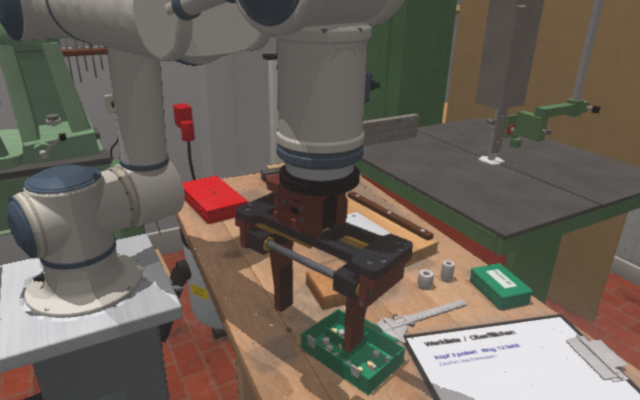

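The top view shows the board spanning about (325,140)–(452,224), the plate at (363,166)–(432,211) with its line near u=419, and the collets at (487,170) and (483,193). I'll enlarge that area.

Run:
```python
import cv2
a=cv2.imread("pics/top0.png")[130:232,318:460]
cv2.imwrite("pics/c0.png",cv2.resize(a,None,fx=5.6,fy=5.6,interpolation=cv2.INTER_CUBIC))
```

```text
(no output)
```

View pics/c0.png

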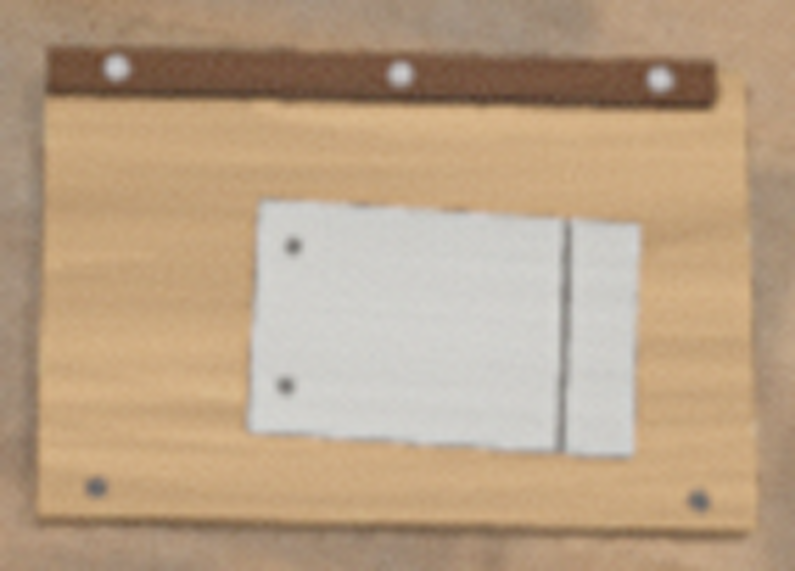

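The crop shows these corners. Plate: (259,200), (640,224), (633,456), (248,432), with the line from (567,219) to (561,452). Board: (38,517), (755,528), (747,77). The fence's inner face runs from about (46,97) to (714,106). Next I fit poses to these.

```bash
cat > h.py <<'E'
import numpy as np,cv2
from station import r
def ray(s,uv,z):
    R=np.array(s["R"]);t=np.array(s["t"]);C=-R.T@t
    d=np.c_[(uv[:,0]-s["cx"])/s["fx"],(uv[:,1]-s["cy"])/s["fy"],np.ones(len(uv))]@R
    return (C+d*((z-C[2])/d[:,2])[:,None])[:,:2]
def fit(loc,w):
    loc=np.array(loc,float);A=loc-loc.mean(0);B=w-w.mean(0)
    th=np.arctan2((A[:,0]*B[:,1]-A[:,1]*B[:,0]).sum(),(A*B).sum())
    Q=np.array([[np.cos(th),-np.sin(th)],[np.sin(th),np.cos(th)]])
    p=w.mean(0)-Q@loc.mean(0)
    return p,np.degrees(th),np.round((w-(loc@Q.T+p))*1000,1)
E
python3 - <<'E'
from h import *
s=r.snapshot("top")
c=lambda a:np.array([318,130])+(np.array(a)+.5)/5.6-.5
bw=ray(s,c([(38,517),(755,528),(747,77)]),.03);print(fit([(-.1,.15),(-.1,-.15),(.1,-.15)],bw))
p=ray(s,c([(259,200),(640,224),(633,456),(248,432)]),.036);print(fit([(.05,.08),(.05,-.08),(-.05,-.08),(-.05,.08)],p))
print(ray(s,c([(567,219),(561,452)]),.036))
print("fence top inner",ray(s,c([(46,93),(714,103)]),.043),ray(s,c([(46,97),(714,107)]),.03))
q=lambda a:np.array(a,float)
print("collets",ray(s,q([(487,170),(484,193)]),.036))
print("stone",ray(s,q([(301,167)]),.027),"block",ray(s,q([(446,265)]),.03))
E
```

```text
(array([ 0.59069486, -0.10030281]), np.float64(6.438823481117241), array([[-0.1, -1.2],
       [ 2.2,  1.8],
       [-2.1, -0.6]]))
(array([ 0.57625086, -0.12145235]), np.float64(4.131881261887774), array([[-0.2,  0.4],
       [-0.1, -0.6],
       [ 0.2,  0.2],
       [ 0. ,  0. ]]))
[[ 0.62975892 -0.16748118]
 [ 0.52998035 -0.17485991]]
fence top inner [[ 0.65235273  0.05751133]
 [ 0.68681222 -0.22313279]] [[ 0.6546415   0.05783243]
 [ 0.68947632 -0.22588203]]
collets [[ 0.64869134 -0.32757485]
 [ 0.59212034 -0.32453023]]
stone [[0.59807044 0.10957829]] block [[ 0.41377815 -0.25224346]]
```

```bash
cat >> h.py <<'E'
TH=6.95;B0=np.array([.5907,-.1003])
_c,_s=np.cos(np.radians(TH)),np.sin(np.radians(TH));Q=np.array([[_c,-_s],[_s,_c]])
def W(x,y,z): return [*(B0+Q@[x,y]),z]
def F(): return np.r_[Q.T@np.array(r.sense()["contact_force"])[:2],r.sense()["contact_force"][2]]
def push(p,d,step,n,lim,f0,speed=.04):
    p=np.array(p,float)
    for i in range(n):
        p=p+np.array(d)*step; r.servo_line(W(*p),speed=speed); f=F()-f0
        if -f[:2]@np.array(d)[:2]>lim: break
    print(i,np.round(p,4),np.round(f,1)); return p
E
python3 - <<'E'
from h import *
o=[180,0,TH]
r.reach(W(-.106,-.019,.30),o); r.servo_line(W(-.106,-.019,.2145),speed=.1)
f0=F();print(f0)
r.servo_line(W(-.040,-.019,.2145),speed=.06);print(F()-f0)
p=push([-.040,-.019,.2145],[1,0,0],.0015,12,6,f0)
r.servo_line(W(p[0]-.02,-.019,.2145),speed=.1)
r.servo_line(W(p[0]-.02,-.019,.30),speed=.2)
s=r.snapshot("top");cv2.imwrite("pics/top1.png",s["frame"][:,:,::-1])
print(r.sense()["clock"],r.sense()["tcp_pos"])
s=r.snapshot("wrist");cv2.imwrite("pics/w1.png",s["frame"][:,:,::-1])
E
```

```text
[-0.19059821  0.19139458 -0.34400998]
[ 0.12417837 -0.04792522  0.33330646]
5 [-0.031  -0.019   0.2145] [-7.2  1.5  3.9]
6.7667 [ 0.54228414 -0.12518659  0.29805937]
```

View pics/w1.png

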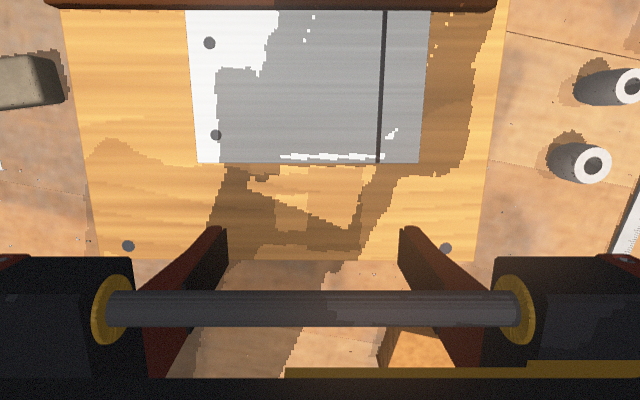

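The wrist view shows the plate tight against the fence. The line runs (385,12)–(378,162), the +y end (186,11)–(199,163), and the board's end edge is around (505,30)–(490,160). Next I push from the +y end and stop about 10 mm short.

Run:
```python
from h import *
s=r.snapshot("wrist")
L=lambda a,z:np.round((ray(s,np.array(a,float),z)-B0)@Q,4).tolist()
print(L([(385,12),(378,162)],.036),L([(186,11),(199,163),(418,163)],.036),L([(505,30),(490,160)],.03))
ye=L([(186,11),(199,163)],.036);ye=(ye[0][1]+ye[1][1])/2;print("end",ye)
if not .04<ye<.08: raise SystemExit
r.grab(10)
y=ye+.035
r.reach(W(.034,y,.30),[180,0,TH-90]); r.servo_line(W(.034,y,.2145),speed=.12)
f0=F()
r.servo_line(W(.035,.002,.2145),speed=.05);print(F()-f0)
r.servo_line(W(.035,.02,.2145),speed=.1); r.servo_line(W(.035,.04,.30),speed=.15)
s=r.snapshot("wrist");cv2.imwrite("pics/w2.png",s["frame"][:,:,::-1])
s=r.snapshot("top");cv2.imwrite("pics/top2.png",cv2.resize(s["frame"][130:232,318:460,::-1],None,fx=5.6,fy=5.6,interpolation=cv2.INTER_CUBIC))
print(r.sense()["clock"],r.sense()["opening"])
```

```text
[[0.0772, -0.0655], [-0.02, -0.0658]] [[0.0778, 0.0626], [-0.0208, 0.0627], [-0.0208, -0.0945]] [[0.0677, -0.1473], [-0.0195, -0.1489]]
end 0.06265000000000001Traceback (most recent call last):
  File "<stdin>", line 9, in <module>
station.IKError: the arm cannot take that pose within its joint ranges
```

Run:
```python
from h import *
print(r.sense()["joints"])
for y in(-95,-90,-85,-75,90,):
  for z in (.30,.2145):
    for p in ((.034,.098),(.035,-.009)):
      q=r.inverse_kinematics(W(*p,z),[180,0,TH+y]);print(y,z,p,None if q is None else np.round(q,0))
```

```text
[-1.65134579e+01 -1.19413474e+00  8.76708651e+01 -1.42288320e-03
  9.35258028e+01  6.65371636e+01]
-95 0.3 (0.034, 0.098) None
-95 0.3 (0.035, -0.009) None
-95 0.2145 (0.034, 0.098) None
-95 0.2145 (0.035, -0.009) None
-90 0.3 (0.034, 0.098) None
-90 0.3 (0.035, -0.009) None
-90 0.2145 (0.034, 0.098) None
-90 0.2145 (0.035, -0.009) None
-85 0.3 (0.034, 0.098) None
-85 0.3 (0.035, -0.009) None
-85 0.2145 (0.034, 0.098) None
-85 0.2145 (0.035, -0.009) None
-75 0.3 (0.034, 0.098) None
-75 0.3 (0.035, -0.009) [-13.  11.  75.  -0.  94. 145.]
-75 0.2145 (0.034, 0.098) None
-75 0.2145 (0.035, -0.009) [-13.  13.  81.  -0.  86. 145.]
90 0.3 (0.034, 0.098) [ -3.   7.  79.   0.  94. -10.]
90 0.3 (0.035, -0.009) [-13.  11.  75.   0.  94. -20.]
90 0.2145 (0.034, 0.098) [ -3.  10.  85.   0.  85. -10.]
90 0.2145 (0.035, -0.009) [-13.  13.  81.   0.  86. -20.]
```

Run:
```python
from h import *
r.reach(W(.034,.098,.30),[180,0,TH+90]); r.servo_line(W(.034,.098,.2145),speed=.12)
f0=F()
r.servo_line(W(.035,.002,.2145),speed=.05);print(F()-f0)
r.servo_line(W(.035,.02,.2145),speed=.1); r.servo_line(W(.035,.04,.30),speed=.15)
r.reach(W(-.07,-.12,.30),[180,0,TH])
s=r.snapshot("wrist");cv2.imwrite("pics/w2.png",s["frame"][:,:,::-1])
print(r.sense()["clock"],r.sense()["opening"])
```

```text
[-0.29114861  1.55570507 -1.07193245]
14.6167 0.0005572155608124907
```

View pics/w2.png

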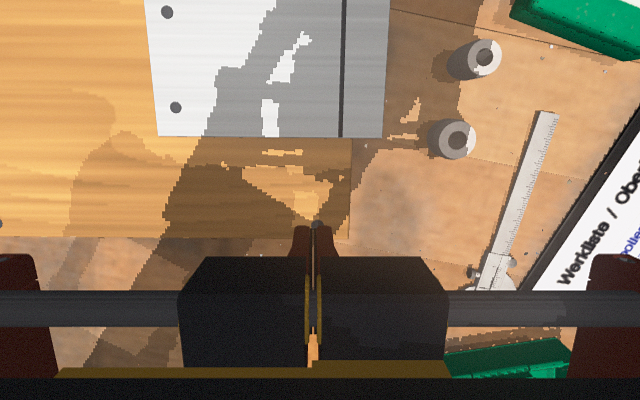

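The line meets the plate's near side at about (341,136) and the board's end edge runs (351,140)–(348,238), so a few mm remain. An enlarged crop will give better numbers.

Run:
```python
import cv2
a=cv2.imread("pics/w2.png")[100:245,290:400]
cv2.imwrite("pics/c2.png",cv2.resize(a,None,fx=4,fy=4,interpolation=cv2.INTER_CUBIC))
```

```text
(no output)
```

View pics/c2.png

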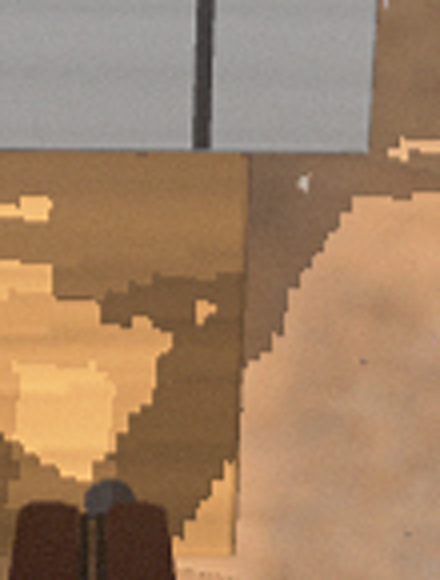

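The crop puts the line at (205,3)–(202,147) and the board edge at (248,155)–(236,553).

```bash
cat >> h.py <<'E'
def meas(s,line,edge,corner,o=(290,100)):
    c=lambda a:np.array(o)+(np.array(a,float)+.5)/4-.5
    g=lambda a,z:(ray(s,c(a),z)-B0)@Q
    C=-np.array(s["R"]).T@np.array(s["t"]);print("cam",np.round(Q.T@(C[:2]-B0),3),C[2])
    l,e,k=g(line,.036),g(edge,.03),g(corner,.036)
    print("line\n",l.round(4),"\nedge\n",e.round(4),"\nend\n",k.round(4))
E
python3 - <<'E'
from h import *
meas(r.snapshot("wrist"),[(205,3),(202,147)],[(248,155),(236,553)],[(377,3),(370,150)])
E
```

```text
cam [-0.001 -0.12 ] 0.2789042785861326
line
 [[ 0.0047 -0.1392]
 [-0.0199 -0.1393]] 
edge
 [[-0.0217 -0.1481]
 [-0.099  -0.1482]] 
end
 [[ 0.0048 -0.1689]
 [-0.0203 -0.1691]]
```

Run:
```python
from h import *
r.reach(W(.035,.04,.30),[180,0,TH+90]); r.servo_line(W(.035,.03,.2145),speed=.12)
r.servo_line(W(.035,.006,.2145),speed=.08);r.servo_line(W(.0355,-.0067,.2145),speed=.03)
r.wait(.2);print(Q.T@(np.array(r.sense()["tcp_pos"])[:2]-B0))
r.servo_line(W(.0355,.02,.2145),speed=.1); r.servo_line(W(.035,.04,.30),speed=.15)
r.reach(W(-.07,-.12,.30),[180,0,TH])
s=r.snapshot("wrist");a=s["frame"][:,:,::-1].copy();cv2.imwrite("pics/w3.png",a)
cv2.imwrite("pics/c3.png",cv2.resize(a[100:245,290:400],None,fx=4,fy=4,interpolation=cv2.INTER_CUBIC))
r.reach(W(-.07,-.06,.36),[180,0,TH])
s=r.snapshot("wrist");cv2.imwrite("pics/w4.png",s["frame"][:,:,::-1])
print(r.sense()["clock"])
```

```text
[ 0.035546  -0.0067348]
20.7417
```

View pics/c3.png

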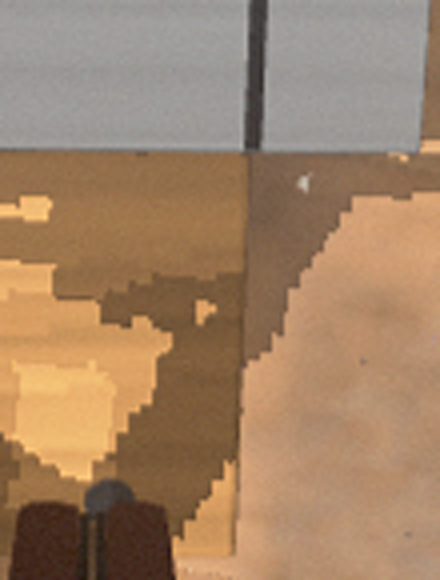

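View pics/w4.png

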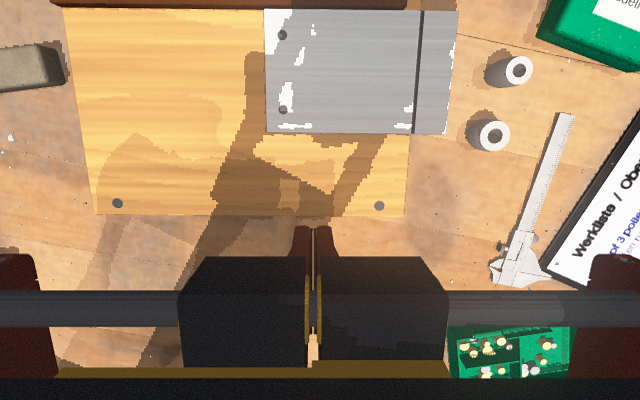

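The line is now at (258,3)–(253,147) in the crop, almost over the edge at (248,155). The plate still looks against the fence. I'll put numbers on both, using the same camera pose for the line.

Run:
```python
from h import *
s=r.snapshot("wrist")
g=lambda a,z:((ray(s,np.array(a,float),z)-B0)@Q).round(4).tolist()
print(g([(264,9),(267,132),(446,134),(458,11)],.036),"fence top",g([(64,6),(405,9)],.043))
r.reach(W(-.07,-.12,.30),[180,0,TH]);s=r.snapshot("wrist")
meas(s,[(258,3),(253,147)],[(248,155),(236,553)],[(428,3),(420,150)])
```

```text
[[0.0772, -0.0206], [-0.0208, -0.0199], [-0.0223, -0.1779], [0.076, -0.1778]] fence top [[0.0773, 0.1362], [0.0756, -0.133]]
cam [-0.002 -0.121] 0.2767534377473735
line
 [[ 0.0029 -0.1491]
 [-0.0215 -0.1489]] 
edge
 [[-0.0234 -0.1487]
 [-0.1001 -0.1485]] 
end
 [[ 0.0028 -0.1781]
 [-0.0221 -0.1783]]
```

Line and edge agree within about 0.5 mm. I'll finish with a light two-finger press to make sure it is flush, then recheck.

Run:
```python
from h import *
r.let_go()
r.reach(W(-.07,-.087,.30),[180,0,TH]); r.servo_line(W(-.06,-.087,.2145),speed=.12)
f0=F(); r.servo_line(W(-.036,-.087,.2145),speed=.08)
p=push([-.036,-.087,.2145],[1,0,0],.001,9,4,f0)
r.servo_line(W(-.06,-.087,.2145),speed=.1); r.servo_line(W(-.07,-.087,.30),speed=.15)
r.grab(5); r.reach(W(-.07,-.12,.30),[180,0,TH])
s=r.snapshot("wrist");a=s["frame"][:,:,::-1].copy()
cv2.imwrite("pics/c5.png",cv2.resize(a[100:245,290:400],None,fx=4,fy=4,interpolation=cv2.INTER_CUBIC))
print(r.sense()["clock"])
```

```text
3 [-0.032  -0.087   0.2145] [-4.7 -0.2  1.7]
28.0333
```

View pics/c5.png

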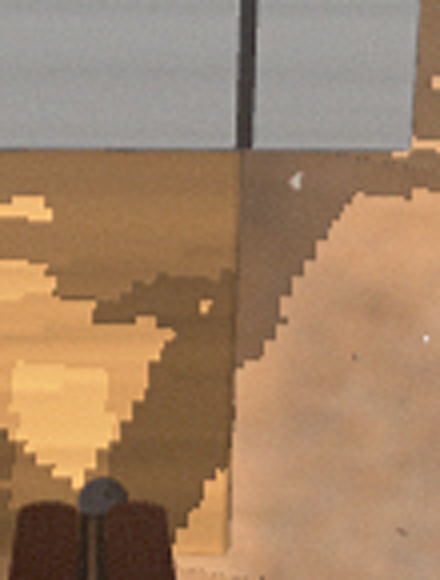

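The line ends at (244,147) and the edge starts at (240,155), the same offset as before, which matches the 6 mm height parallax. It is flush and in position, so I'm handing it in.

Run:
```python
from h import *
meas(r.snapshot("wrist"),[(247,3),(244,147)],[(240,155),(230,553)],[(418,3),(411,150)])
print(r.hand_in())
```

```text
cam [-0.001 -0.121] 0.2792866610379601
line
 [[ 0.0043 -0.1474]
 [-0.0202 -0.1476]] 
edge
 [[-0.0222 -0.1476]
 [-0.0995 -0.1476]] 
end
 [[ 0.0043 -0.177 ]
 [-0.0208 -0.1773]]
the job is handed in; nothing more can be done
None
```

The plate is flush against the fence, its black line measures within about 0.5 mm of the board's open edge with the short piece overhanging, the other objects were left alone, and the job was handed in at about 28 s.

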